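Line up the drive tang and slide the coupling fork over it

TASK

Of the two bearing stands on the bench, take the long one that has a sliding coupling fork. Turn its upright spindle until the two flats of its tang line up with the fork's slot, then push the fork by its black knob fully home over the tang and let go. Leave the spindle of the other, small square stand as it is.

Things in the scene. Friction and masses are not known exactly. Their poses are not given: they have to be found in the camera images.
- tang (a point): Top centre of the long stand's spindle: a steel tang 34 mm long (its x) by 14 mm thick (its y, across the flats), from 50 to 102 mm above the bench; z up. It turns about this vertical axis, 0.06 N m, and stays put. Lined up: its x parallel to fork_knob's y, either way round. Starts 35 to 90 degrees off; turn the nearer way. Grip across the flats, fingers kept over 67 mm high to clear the fork.
- fork_knob (a point): Top centre of the black knob (24 mm wide, 36 mm tall, top 102 mm above the bench) on the fork's aluminium carriage (54 mm wide, top 66 mm high). y: slide direction, towards the tang; z up. Two prongs, 53 to 65 mm high, reach 98 mm ahead of the knob; the slot between them is 24 mm wide, centred on the line from knob to tang. Knob to tang: 150 mm fully back, 80 mm home.
- fork (a joint): Travel of the fork towards the tang in m: 0 fully back, 0.070 fully home at its stop; starts at 0 to 0.015. About 2 N of friction; it stays where left. The prongs hit the tang if that is not lined up. It slides on the long stand: dark plate 90 x 250 x 12 mm, fixed to the bench.
- spare_tang (a point): Top of one narrow end of the identical tang (17 mm out along its x, from its upright axis, 102 mm above the bench) on the other stand, a bystander with a square base plate (90 x 90 mm) and no fork, to the right of the long stand. It turns as easily, but is to be left as it is.

How it is judged (in metres and radians):
On the way, in this order (a step that is already met when the one before it is completed fails the run):
1. the tang is lined up with the slot (within 15 degrees) while the fork is still back (angle between the x axis of tang and the y axis of fork_knob, either way round below 0.26 rad and value of joint fork below 0.03 m), for 0.2 s.
2. the fork is slid home over the tang (value of joint fork above 0.06 m), for 0.2 s.
At the end, for the whole second after the job is handed in: The tang is parallel to the fork's slot within 15 degrees, and the fork stands home over it (at least 60 of its 70 mm travel) (angle between the x axis of tang and the y axis of fork_knob, either way round below 0.26 rad and value of joint fork above 0.06 m); the robot touches nothing.
It fails at once if the spindle of the small square stand is turned by more than about 20 degrees (distance of spare_tang from where it was at the start of the episode above 0.006 m).
It also fails if it takes over 48 s, if anything falls off the work surface, if the arm or the gripper's body presses on something with over 40 N, if the wrist force passes 120 N, or if a joint passes its speed limit or range.

ROBOT

A 6-joint arm with a two-finger parallel gripper is mounted at the origin on a cart in front of the work surface, level with it; the furniture and walls round the work are solid. World frame = base frame: x ahead of the robot, y to its left, z up, the work surface at z = 0. Lengths are in mm, angles in degrees, forces in N, time in s.
With the tool pointing down it reaches from about 350 to 850 mm from the base axis. Payload 8.1 kg.
Tool frame: the origin (TCP) lies midway between the tips of the shut fingers; the grasp point (between the pads) lies 19 mm behind it; z points along the fingers, y is the line along which they close (so a half turn about z gives the same grasp; the last joint's range is limited). The gripper opens to 93 mm and grips with 3 to 60 N. Pads are 15 mm wide; open, the fingers measure 128 mm over their backs; the gripper's body (75 mm by 188 mm) begins 65 mm behind the grasp point.
Start: joints at [-72.33, 7.471, 85.268, -0, 87.261, -4.893], TCP at [230.24, -554.071, 218.635] pointing down, gripper open.
Joint ranges: [-169.43, 169.43], [-51.17, 129.36], [1.28, 143.12], [-76.62, 256.62], [0, 156.53], [-152.29, 152.29]. Speed limits (degrees/s): [136.94, 136.94, 159.86, 180, 180, 180].

INTERFACE

Orientations are given as [roll, pitch, yaw] about the fixed x, y, z axes, in that order (R = Rz(yaw) Ry(pitch) Rx(roll)).
In Python, from bench import ctrl gives the robot as it stands.
- The arm moves only by the tool jog_arm, never from a script. Its argument "deltas" is a list of rows, each a list of 4 numbers: the shift along the tool's x, y, z in cm, then the turn about the tool's z in degrees. A call has 1 to 12 rows; each row is the pose to reach, as a shift and turn from the pose commanded when the call began, along the tool's axes at that moment; what a row does not reach only later rows make up. A row lasts 1/10 s, in which the tool goes at most 50 mm and 8.59 degrees, less where a joint would pass 70% of its speed; a pose out of reach is approached as far as the arm can. A call with a gripper value outside its range is refused whole. "gripper" is the closure in counts, from 0 (fully open) to 255 (shut), set as the call begins (left out, the last holds). The fingers move at their own pace and stop on an object; the grip force is fixed at half the most. Time passes only in rows, so rows that repeat a pose let the fingers close. It gives the time, the measured TCP pose, the force, the opening and the grip force at its end, in the units of the state.
- ctrl.observe(): the state, without advancing time (a new reading comes with each control period).
- ctrl.camera(name): name is "side" or "top"; returns a dict with "frame" (420x560x3 uint8, red, green, blue), "intrinsics" (3x3 intrinsics, pixels), "world_from_camera" (4x4, takes a point from camera to world coordinates). Camera axes: x right, y down, z forward; pixel columns grow to the right and rows downward; lengths in mm; the calibration is good to about 2 mm. A picture is of the moment at which its call begins. There is no depth.
- ctrl.finish_job(): hands the job in; it is judged then, once.
Trained networks look in a picture, given as the dict that the camera call returned (one of the last four; its "shot" number tells which), for a name from the list of things; names that differ only in an ending like _2 or _b are one class to them, and where a whole thing is asked for, a point or a joint stands for the part that bears it (a point fixed in the world has none). Each returns a list of dicts, best first, with "confidence" (0 to 1); they miss things now and then, are a little off and sometimes report something else, mostly with a low value. They report only what shows in the picture. A call takes as long as a camera call.
- ctrl.trace(target, picture): "pixels" (420x560 bool, what is visible of it) and "uv" ([column, row] in pixels, amid what is visible of it).
The state is a dict: "t": time; "joint_positions": joint angles; "qd": joint speeds; "tau": joint torques, N m; "eef_pos": TCP position; "tcp_rot": TCP orientation; "ft_force": force on the tool from outside, world axes, zero at the start; "wrist_torque": the same for the moment, N m; "gripper_width": finger opening in mm; "finger_force": force on a finger pad.
Only numpy, scipy, OpenCV 4.12 (cv2) and the standard library are available. Lean on these libraries where they do the work, as an engineer would, in place of code of your own. Each camera call takes 0.05 s, during which the arm holds its last target. There are 200 camera calls.

## Working session

There is one attempt and no reset: what is moved stays moved. The work goes in short steps, Python scripts to look and compute and a tool call to move; the robot and the scene stay as the last step left them, time stands still between calls to the robot, and variables do not carry over. Pictures are saved under pics/ and viewed, at most 10 in all, crops included, and the job is handed in when it is done.

Besides the shell and the picture viewer there is one more tool, called after ">>>" by a JSON object that holds its "api" and its "payload". jog_arm: Moves the arm, as the interface text tells. Its arguments: {"type":"object","properties":{"deltas":{"type":"array","items":{"type":"array","items":{"type":"number"}}},"gripper":{"type":"number"}},"required":["deltas"]}

```bash
mkdir -p pics; cat > h.py <<'E'
import numpy as np, cv2
from bench import ctrl
def ray(pic,uv,z):
    K=np.array(pic["intrinsics"]);T=np.array(pic["world_from_camera"])
    d=T[:3,:3]@np.linalg.solve(K,[uv[0],uv[1],1.]);o=T[:3,3]
    return (o+d*(z-o[2])/d[2])[:2]
def save(pic,n): cv2.imwrite("pics/"+n,cv2.cvtColor(np.ascontiguousarray(pic["frame"]),cv2.COLOR_RGB2BGR))
E
python3 - <<'E'
from h import *
for c in ("top","side"):
    p=ctrl.camera(c); save(p,c+"0.png")
    print(c,np.array(p["world_from_camera"])[:3,3].round())
    for n in ("tang","fork_knob","fork","spare_tang"):
        for r in ctrl.trace(n,p)[:3]:
            print(n,round(r["confidence"],2),np.round(r["uv"],1),r["pixels"].sum(),ray(p,r["uv"],102).round())
print(ctrl.observe())
E
```

```text
top [ 375. -148. 1024.]
tang 0.55 [191.1 235.5] 239 [518.  21.]
tang 0.48 [245.6 228.1] 1090 [534. -97.]
fork_knob 0.98 [245.3 232.6] 1040 [524. -97.]
fork 0.7 [246.4 228.9] 1060 [532. -99.]
spare_tang 0.5 [368.  224.3] 220 [ 540. -367.]
side [329. 513. 671.]
tang 0.72 [270.4 312.4] 807 [514.  56.]
fork_knob 0.61 [290.  268.9] 1928 [517. -35.]
fork 0.9 [289.  267.7] 1996 [519. -37.]
spare_tang 0.92 [327.2 166.2] 495 [ 543. -330.]
{'t': 0.5, 'joint_positions': array([-7.23298991e+01,  7.47368310e+00,  8.52693663e+01, -1.36243573e-03,
        8.72610751e+01, -4.89454852e+00]), 'qd': array([-0.01193437, -0.102548  , -0.07698259,  0.03006497, -0.0470499 ,
       -0.12674259]), 'tau': array([-6.70208901e-04, -5.59176135e+01, -4.91567981e+01,  7.68274697e-02,
        2.42319651e-02,  3.97201376e-06]), 'eef_pos': array([ 230.22955873, -554.05737276,  218.59393051]), 'tcp_rot': array([-1.79995774e+02,  1.00400174e-03,  2.25647146e+01]), 'ft_force': array([ 0.06419145, -0.77167954, -0.47346222]), 'wrist_torque': array([ 0.01534741, -0.02691845, -0.02117732]), 'finger_force': 0.0, 'gripper_width': 92.91823643953934}
```

View pics/top0.png

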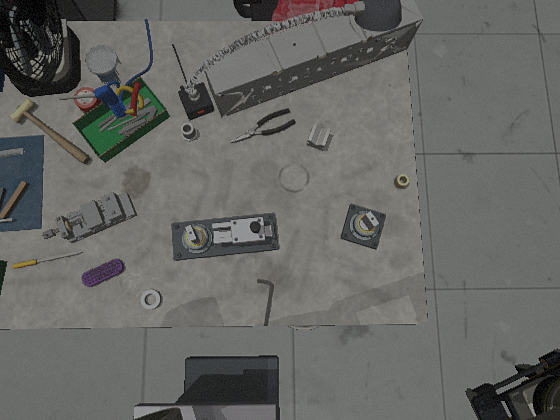

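View pics/side0.png

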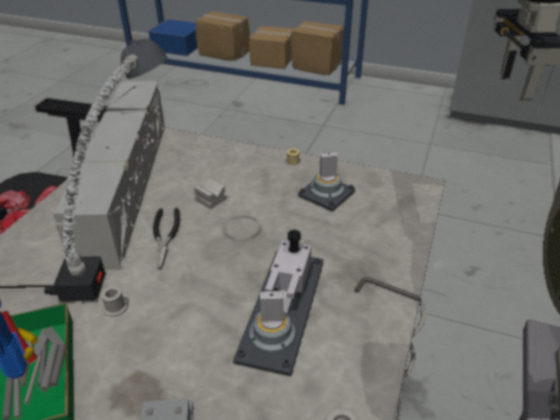

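Top: the long stand spans columns 172–278, rows 213–260, with the spindle near (195,236) and the black knob near (256,227). The small stand is near (365,226). I need a closer look at the tang.

```bash
python3 - <<'E'
from h import *
im=cv2.imread("pics/top0.png")[205:270,165:285]
cv2.imwrite("pics/c1.png",cv2.resize(im,None,fx=6.5,fy=6.5,interpolation=cv2.INTER_CUBIC))
im=cv2.imread("pics/side0.png")[225:375,225:335]
cv2.imwrite("pics/c2.png",cv2.resize(im,None,fx=4,fy=4,interpolation=cv2.INTER_CUBIC))
E
```

```text
(no output)
```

View pics/c1.png

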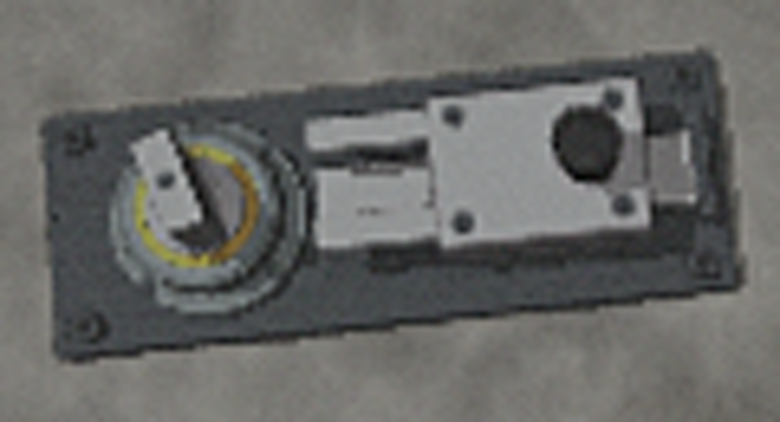

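View pics/c2.png

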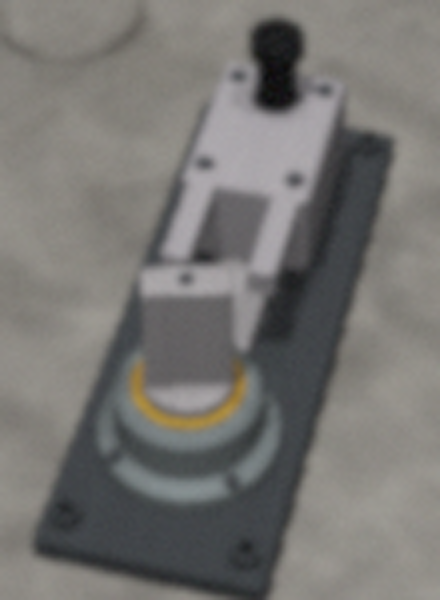

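Crop 1: the tang top is centred at crop (165,180), with its long axis from (148,137) to (190,222). The knob top is at (587,143), and the plate corners are (45,118), (712,52), (742,288) and (60,358). Crop 2 agrees with this: the tang is roughly crosswise to the fork.

```bash
python3 - <<'E'
from h import *
p=ctrl.camera("top")
q=lambda u,v,z: ray(p,(165+(u+.5)/6.5-.5,205+(v+.5)/6.5-.5),z)
t=q(165,180,102);k=q(587,143,102);a=q(148,137,102);b=q(190,222,102)
ang=lambda d:np.degrees(np.arctan2(d[1],d[0]))
print("tang",t,(a+b)/2,"len",np.linalg.norm(b-a),"ang",ang(a-b))
print("knob",k,np.linalg.norm(k-t),ang(t-k))
c=[q(u,v,12) for u,v in((45,118),(712,52),(742,288),(60,358))]
print(ang(c[0]-c[1]),ang(c[3]-c[2]),[x.round() for x in c])
# axis line of plate
m0=(c[0]+c[3])/2;m1=(c[1]+c[2])/2;print(m0,m1,ang(m0-m1))
# tang edges by thresholding bright
E
```

```text
tang [525.55669645  23.90890369] [525.757116    22.59759953] len 32.57464187288903 ang 27.11976477061
knob [ 537.10578329 -117.55656658] 141.9361148036951 94.6672145120768
95.38157036252456 95.40182277629117 [array([564.,  85.]), array([ 587., -161.]), array([ 499., -171.]), array([475.,  77.])]
[519.43966751  81.16506184] [ 542.79647871 -166.30553852] 95.391727784765
```

>>> {"api": "jog_arm", "payload": {"deltas": [[1.0, -0.8, 0, 0], [3, -2.5, 0, 0], [6, -5.1, 0, -0.5], [9, -7.6, 0, -1], [12.5, -10.6, 0, -1.5], [16, -13.6, 0, -2], [19.5, -16.6, 0, -2.5], [23, -19.5, 0, -3], [26.5, -22.5, 0, -3.5], [30, -25.5, 0, -4], [32.5, -27.6, 0, -4.5], [33.5, -28.4, 0, -4.5]]}}

```text
t: 1.75
eef_pos: [431.4, -160.1, 218.8]
tcp_rot: [-180.0, -0.1, 27.3]
ft_force: [1.0, -0.3, -0.1]
gripper_width: 93.2
finger_force: 0.0
```

```bash
python3 - <<'E'
from h import *
p=ctrl.camera("side")
q=lambda u,v,z: ray(p,(225+(u+.5)/4-.5,225+(v+.5)/4-.5),z).round(1)
print("tang",q(187,279,102),"knob",q(277,30,102))
print([q(*c,102) for c in((142,268),(232,263),(233,291),(140,294))])
o=ctrl.observe();print(o["eef_pos"],o["tcp_rot"])
E
```

```text
tang [524.9  23.7] knob [ 539.6 -119.5]
[array([542.3,  24.3]), array([512.2,  10.6]), array([507.1,  23.4]), array([538.2,  36.3])]
[ 431.70103971 -160.02615739  218.74662956] [-1.79982025e+02 -6.53350524e-02  2.72525768e+01]
```

>>> {"api": "jog_arm", "payload": {"deltas": [[1.5, -1, 0, 0], [4.5, -3.2, 0, 0], [8, -5.8, 0, 1], [11.5, -8.3, 0, 1], [14.5, -10.5, 1, 1], [16.2, -11.7, 3, 1], [16.75, -12.1, 5.5, 1], [16.75, -12.1, 7.5, 1], [16.75, -12.1, 8.5, 1], [16.75, -12.1, 8.7, 1], [16.75, -12.1, 8.7, 1]]}}

```text
t: 2.9
eef_pos: [524.8, 19.9, 132.1]
tcp_rot: [180.0, -0.0, 26.0]
ft_force: [-0.3, -0.5, 0.5]
gripper_width: 92.7
finger_force: 0.0
```

```bash
python3 - <<'E'
from h import *
p=ctrl.camera("side"); save(p,"s2.png")
im=cv2.imread("pics/s2.png")[150:375,170:400]
cv2.imwrite("pics/c3.png",cv2.resize(im,None,fx=2.6,fy=2.6,interpolation=cv2.INTER_CUBIC))
E
```

```text
(no output)
```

View pics/c3.png

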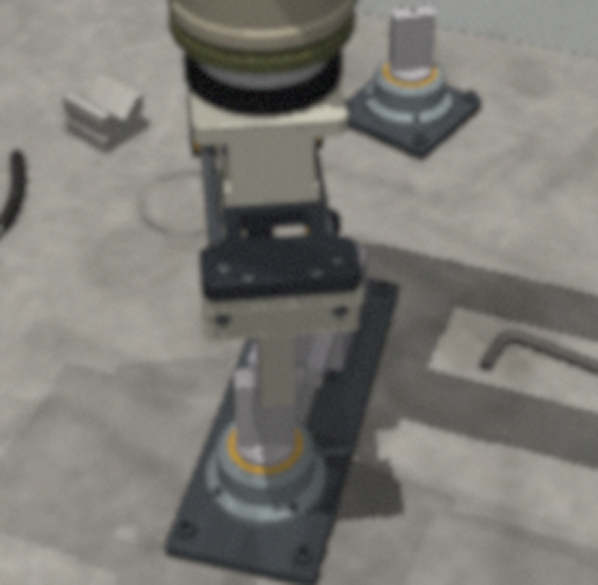

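The fingers straddle the tang, with the near finger in front of it. I'll correct by about 4 mm, descend to z = 74 mm and grip.

>>> {"api": "jog_arm", "payload": {"deltas": [[0.17, -0.34, 0.5, 0], [0.17, -0.34, 2, 0], [0.17, -0.34, 3.5, 0], [0.17, -0.34, 5, 0], [0.17, -0.34, 5.7, 0], [0.17, -0.34, 5.8, 0], [0.17, -0.34, 5.8, 0]]}}

```text
t: 3.65
eef_pos: [524.6, 24.5, 73.3]
tcp_rot: [-180.0, 0.0, 26.1]
ft_force: [0.1, -0.5, -1.1]
gripper_width: 93.1
finger_force: 0.0
```

>>> {"api": "jog_arm", "payload": {"deltas": [[0, 0, 0, 0], [0, 0, 0, 0], [0, 0, 0, 0], [0, 0, 0, 0], [0, 0, 0, 0], [0, 0, 0, 0], [0, 0, 0, 0], [0, 0, 0, 0], [0, 0, 0, 0], [0, 0, 0, 0], [0, 0, 0, 0], [0, 0, 0, 0]], "gripper": 255}}

```text
t: 4.85
eef_pos: [525.2, 23.8, 73.7]
tcp_rot: [179.9, -0.0, 26.0]
ft_force: [2.9, -4.4, -2.6]
gripper_width: 13.8
finger_force: 29.7
```

>>> {"api": "jog_arm", "payload": {"deltas": [[0, 0, 0, -2], [0, 0, 0, -7], [0, 0, 0, -14], [0, 0, 0, -21], [0, 0, 0, -28], [0, 0, 0, -35], [0, 0, 0, -42], [0, 0, 0, -49], [0, 0, 0, -56], [0, 0, 0, -62], [0, 0, 0, -67], [0, 0, 0, -69.2]]}}

```text
t: 6.05
eef_pos: [526.0, 23.4, 73.7]
tcp_rot: [179.9, 0.1, 95.4]
ft_force: [8.6, -5.8, -6.8]
gripper_width: 13.9
finger_force: 29.7
```

>>> {"api": "jog_arm", "payload": {"deltas": [[0, 0, 0, 0], [0, 0, 0, 0], [0, 0, 0, 0], [0, 0, 0, 0]]}}

```text
t: 6.45
eef_pos: [526.0, 23.4, 73.7]
tcp_rot: [179.9, 0.1, 95.2]
ft_force: [8.4, -6.0, -6.2]
gripper_width: 14.0
finger_force: 29.8
```

>>> {"api": "jog_arm", "payload": {"deltas": [[0, 0, 0, 0], [0, 0, 0, 0], [0, 0, 0, 0], [0, 0, 0, 0], [0, 0, 0, 0], [0, 0, 0, 0], [0, 0, 0, 0], [0, 0, -1, 0], [0, 0, -3, 0], [0, 0, -5, 0], [0, 0, -6, 0], [0, 0, -6, 0]], "gripper": 0}}

```text
t: 7.65
eef_pos: [526.2, 24.4, 136.0]
tcp_rot: [179.8, 0.0, 95.3]
ft_force: [0.6, -0.7, 0.3]
gripper_width: 92.9
finger_force: 0.0
```

>>> {"api": "jog_arm", "payload": {"deltas": [[-1, 0, 0, 0], [-4, 0, 0, 0], [-8, 0, 0, 0], [-12, 0, 0, 0], [-14, 0, 0, 0], [-14.25, 0, 0, 0], [-14.25, 0, 0, 0]]}}

```text
t: 8.35
eef_pos: [537.0, -117.9, 132.4]
tcp_rot: [-179.9, -0.1, 95.2]
ft_force: [-0.7, 0.2, -1.0]
gripper_width: 93.3
finger_force: 0.0
```

```bash
python3 - <<'E'
from h import *
p=ctrl.camera("top"); save(p,"t3.png"); s=ctrl.camera("side"); save(s,"s3.png")
R=lambda f,r:cv2.resize(cv2.imread(f)[r],(390,360),interpolation=cv2.INTER_CUBIC)
cv2.imwrite("pics/c4.png",np.hstack([R("pics/t3.png",np.s_[200:272,165:243]),R("pics/s3.png",np.s_[215:365,220:382])]))
E
```

```text
(no output)
```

View pics/c4.png

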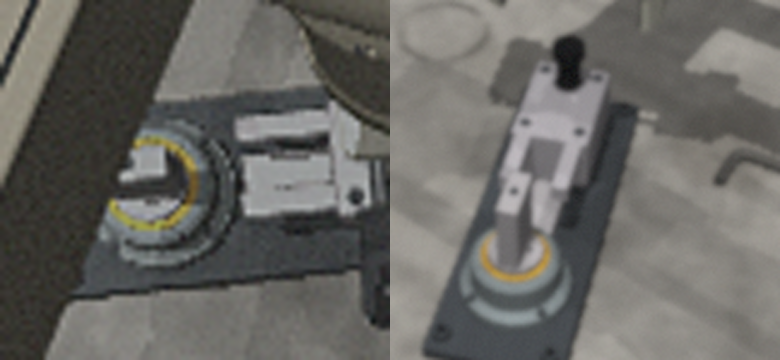

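The tang is now parallel to the slot in both views, and the knob is beneath the open fingers. Next I descend and grip the knob.

>>> {"api": "jog_arm", "payload": {"deltas": [[0, 0, 0.5, 0], [0, 0, 2, 0], [0, 0, 3.5, 0], [0, 0, 5, 0], [0, 0, 5.7, 0], [0, 0, 5.8, 0], [0, 0, 5.8, 0]]}}

```text
t: 9.15
eef_pos: [537.8, -117.4, 75.4]
tcp_rot: [-180.0, -0.0, 95.3]
ft_force: [0.4, -0.8, -0.0]
gripper_width: 93.0
finger_force: 0.0
```

>>> {"api": "jog_arm", "payload": {"deltas": [[0, 0, 0, 0], [0, 0, 0, 0], [0, 0, 0, 0], [0, 0, 0, 0], [0, 0, 0, 0], [0, 0, 0, 0], [0, 0, 0, 0], [0, 0, 0, 0], [0, 0, 0, 0], [0, 0, 0, 0], [0, 0, 0, 0]], "gripper": 255}}

```text
t: 10.25
eef_pos: [539.4, -117.3, 75.8]
tcp_rot: [179.8, 0.0, 95.3]
ft_force: [9.3, 0.6, -6.5]
gripper_width: 22.6
finger_force: 30.0
```

>>> {"api": "jog_arm", "payload": {"deltas": [[0.3, 0, 0, 0], [1, 0, 0, 0], [1.7, 0, 0, 0], [2.4, 0, 0, 0], [3.1, 0, 0, 0], [3.8, 0, 0, 0], [4.5, 0, 0, 0], [5, 0, 0, 0], [5.5, 0, 0, 0], [5.8, 0, 0, 0], [5.8, 0, 0, 0]]}}

```text
t: 11.35
eef_pos: [533.8, -59.3, 75.8]
tcp_rot: [179.8, 0.0, 95.3]
ft_force: [8.0, 0.7, -5.9]
gripper_width: 22.8
finger_force: 30.0
```

>>> {"api": "jog_arm", "payload": {"deltas": [[0.2, 0, 0, 0], [0.4, 0, 0, 0], [0.4, 0, 0, 0]]}}

```text
t: 11.65
eef_pos: [533.6, -56.1, 75.8]
tcp_rot: [179.8, 0.1, 95.3]
ft_force: [7.8, -2.2, -5.6]
gripper_width: 22.8
finger_force: 30.0
```

>>> {"api": "jog_arm", "payload": {"deltas": [[0.2, 0, 0, 0], [0.4, 0, 0, 0], [0.4, 0, 0, 0]]}}

```text
t: 11.95
eef_pos: [533.6, -55.6, 75.9]
tcp_rot: [179.8, 0.4, 95.2]
ft_force: [10.4, -18.7, -9.4]
gripper_width: 23.0
finger_force: 30.0
```

The force has risen to 19 N, so the fork is at its stop. I'll ease off, release and lift.

>>> {"api": "jog_arm", "payload": {"deltas": [[-0.4, 0, 0, 0], [-0.4, 0, 0, 0]]}}

```text
t: 12.15
eef_pos: [533.6, -56.4, 75.8]
tcp_rot: [179.8, 0.0, 95.2]
ft_force: [8.3, -1.7, -6.3]
gripper_width: 23.1
finger_force: 30.0
```

>>> {"api": "jog_arm", "payload": {"deltas": [[0, 0, 0, 0], [0, 0, 0, 0], [0, 0, 0, 0], [0, 0, 0, 0], [0, 0, 0, 0], [0, 0, 0, 0], [0, 0, -1, 0], [0, 0, -4, 0], [0, 0, -7, 0], [0, 0, -10, 0], [0, 0, -12, 0], [0, 0, -12, 0]], "gripper": 0}}

```text
t: 13.35
eef_pos: [534.4, -56.1, 200.4]
tcp_rot: [179.6, 0.1, 95.3]
ft_force: [-0.2, 0.3, 0.5]
gripper_width: 92.9
finger_force: 0.0
```

```bash
python3 - <<'E'
from h import *
s=ctrl.camera("side"); save(s,"s4.png")
cv2.imwrite("pics/c5.png",cv2.resize(cv2.imread("pics/s4.png")[150:370,200:380],None,fx=2.7,fy=2.7,interpolation=cv2.INTER_CUBIC))
E
```

```text
(no output)
```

View pics/c5.png

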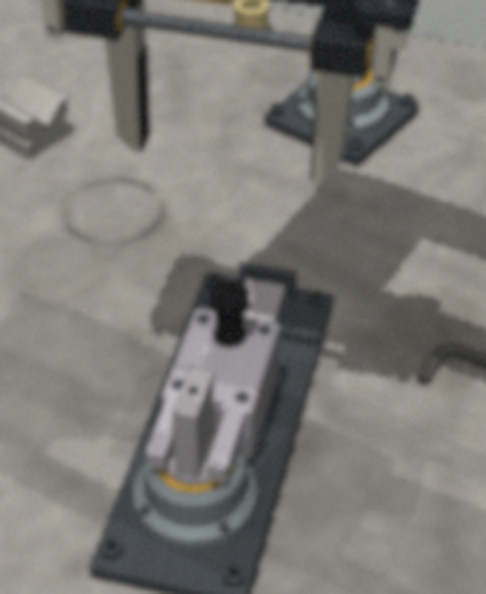

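The fork is home over the tang, with a prong on each side of it. The gripper is clear above.

```bash
python3 -c "
from bench import ctrl
print(ctrl.finish_job())"
```

```text
the job is handed in; nothing more can be done
None
```

I turned the long stand's tang in line with the slot, pushed the fork home to its stop and let go, without touching the small stand; the job was handed in at about 13.4 s on the robot's clock, but no verdict was returned.

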